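# Square up a condenser can and load its cradle

## Robot

A 6-joint arm with a two-finger parallel gripper is mounted at the origin on the work surface. World frame = base frame: x ahead of the robot, y to its left, z up, the work surface at z = 0. Lengths are in m, angles in rad, forces in N, time in s.
With the tool pointing down it reaches from about 0.25 to 0.775 m from the base axis. Payload 4 kg.
Tool frame: the origin (TCP) lies midway between the tips of the shut fingers; the grasp point (between the pads) lies 19 mm behind it; z points along the fingers, x is the direction in which the jaws open and shut, and the axes are right-handed (so a half turn about z gives the same grasp; the last joint's range is limited). The gripper opens to 94 mm and grips with 3 to 60 N. Pads are 16 mm wide; open, the fingers measure 119 mm over their backs; the gripper's body (75 mm by 177 mm) begins 78 mm behind the grasp point.
Start: joints at [1, 0.087, 1.371, -0, 1.684, -0.103], TCP at [0.248, 0.491, 0.206] pointing down, gripper open.
Joint ranges: [-3.1, 3.1], [-0.76, 2.03], [0.27, 2.55], [-1.08, 4.22], [0.17, 2.65], [-2.57, 2.57]. Speed limits (rad/s): [2.79, 2.79, 3.14, 3.14, 3.14, 3.14].

## Interface

Orientations are given as [roll, pitch, yaw] about the fixed x, y, z axes, in that order (R = Rz(yaw) Ry(pitch) Rx(roll)).
In Python, from bench import * gives the robot as it stands.
- The arm moves only by the tool send_rows, never from a script. Its argument "rows" is one flat list of numbers, 7 for each row, row after row: the shift along the world's x, y, z in mm, then the turn, a rotation vector about the world's x, y, z in degrees, then the opening, from 0 (shut) to 1 (fully open). A call has exactly 8 rows; each row shifts and turns the commanded pose from where the row before left it; what a row does not reach is not made up. A row lasts 1/8 s, in which the tool goes at most 62.5 mm and 10.7 degrees, less where a joint would pass 70% of its speed; a pose out of reach is approached as far as the arm can. A call is refused whole if a number of a shift passes 62.5 or a number of a turn 10.7, either way. A call with a gripper value outside its range is refused whole. The fingers move at their own pace and stop on an object; the grip force is fixed at half the most. Time passes only in rows, so rows that do not move let the fingers close, or fill a call up. It gives the time, the measured TCP pose, the force and the opening at its end, in the units of the state.
- get_obs(): the state, without advancing time (a new reading comes with each control period).
- snapshot(name): name is "scene" or "top" or "wrist"; returns a dict with "color" (420x560x3 uint8, red, green, blue), "intrinsics" (3x3 intrinsics, pixels), "rvec" (rotation vector, rad) and "tvec" (3), from world to camera coordinates, as OpenCV has them; the wrist camera has in their place "T_tool_cam" (4x4, takes a point from camera to tool coordinates, whose origin is the TCP and whose axes are the tool frame's). Camera axes: x right, y down, z forward; pixel columns grow to the right and rows downward; lengths in m; the calibration is good to about 2 mm. A picture is of the moment at which its call begins: read the wrist's pose just before it. There is no depth.
- close_job(): hands the job in, once; it reports no verdict.
The state is a dict: "time": time; "joint_positions": joint angles; "qvel": joint speeds; "joint_torque": joint torques, N m; "tool_pos": TCP position; "ee_rot": TCP orientation; "wrist_force": force on the tool from outside, world axes, zero at the start; "wrist_torque": the same for the moment, N m; "width": finger opening in m.
Only numpy, scipy, OpenCV 4.12 (cv2) and the standard library are available. Lean on these libraries where they do the work, as an engineer would, in place of code of your own. Each camera call takes 0.05 s, during which the arm holds its last target.

## Task

Square up the long condenser can in the corner of the two low brass fences: its long side flush along the long fence, one end against the short fence, standing upright, and let go of it there. Then pick it up and stand it flat and lengthways in the shallow steel cradle. Leave the square can where it is.

Things in the scene. Friction and masses are not known exactly. Their poses are not given: they have to be found in the camera images.
- long_can: Long block condenser: bare-metal can, dark wooden top panel, two brass lugs on the top's centre line (6 mm high). 45 mm along x, 70 along y, 50 high without lugs, about 0.26 kg. Origin: centre of the underside, z up. Same either way round. Starts loose and up to 25 degrees askew on the flat cart top, inside the corner, 25 to 80 mm clear of each fence; slides when pushed low.
- fence: Fixed L of brass bars, 14 mm wide and high; fingers can pass above them. Origin: inner corner, at cart-top height z = 0. Long fence: 160 mm along +y, inner face the plane x = 0, facing -x. Short fence: 120 mm along -x, inner face the plane y = 0, facing +y. The squared can's origin is then at x = -22.5, y = +35 mm here, its y along this y.
- cradle: Fixed shallow dark-steel tray, open on top: outside 74 mm along x, 100 along y, 16 high; walls 4 mm; inside 66 by 92, inner floor 4 mm above the cart top. A 3 mm high screwed lug sticks out 16 mm at the middle of each long side. Origin: centre of the underside. The can's y goes along this y, either way round.
- square_can: Square condenser can, same make as the long one but 45 by 45 mm, 50 high. Stands loose between fences and cradle, farther from the robot. Origin: centre of the underside. Leave it alone.

How it is judged:
By the outcome, as a careful person would: the job done as asked, in the order asked, and still so for the second after the job is handed in, with the robot touching nothing.
It also fails if it takes over 61 s, if anything falls off the work surface, if the arm or the gripper's body presses on something with over 40 N, if the wrist force passes 120 N, or if a joint passes its speed limit or range.

## Working session

There is one attempt and no reset: what is moved stays moved. The work goes in short steps, Python scripts to look and compute and a tool call to move; the robot and the scene stay as the last step left them, time stands still between calls to the robot, and variables do not carry over. Pictures are saved under pics/ and viewed, and the job is handed in when it is done.

Besides the shell and the picture viewer there is one more tool, called by a JSON object that holds its "op" and its "data", one argument or row to a line. send_rows: Moves the arm, as the interface text tells. Its arguments: {"type":"object","properties":{"rows":{"type":"array","items":{"type":"number"}}},"required":["rows"]}

```bash
mkdir -p pics; ls
python3 - <<'E'
from bench import *
import cv2
for n in ("scene","top"):
    s=snapshot(n); cv2.imwrite(f"pics/{n}0.png",s["color"][:,:,::-1]); print(n,s["intrinsics"],s["rvec"],s["tvec"])
o=get_obs(); print(o)
s=snapshot("wrist"); cv2.imwrite("pics/wrist0.png",s["color"][:,:,::-1]); print(s["T_tool_cam"],s["intrinsics"])
E
```

```text
pics
scene [[445.29825219   0.         277.6735153 ]
 [  0.         445.29825219 207.97964673]
 [  0.           0.           1.        ]] [ 0.97494344  2.24379914 -1.22987035] [ 0.39030391 -0.18785669  1.29118435]
top [[382.22677429   0.         278.6497162 ]
 [  0.         382.22677429 210.59249686]
 [  0.           0.           1.        ]] [ 2.16295311 -2.2221969   0.16508978] [0.01295003 0.58103778 0.61979664]
{'time': 0.1, 'joint_positions': array([ 9.99898682e-01,  8.78787123e-02,  1.37206164e+00,  2.00042629e-05,
        1.68360476e+00, -1.03098190e-01]), 'qvel': array([ 0.00103006, -0.00192668, -0.00430472,  0.00138107, -0.00071484,
        0.00108596]), 'joint_torque': array([ 2.11628889e-03, -3.41248906e+01, -3.03303516e+01,  7.20397336e-02,
        3.03689379e-02, -8.20873311e-05]), 'tool_pos': array([0.24774292, 0.4905033 , 0.20444357]), 'ee_rot': array([-3.14137194e+00,  1.94004404e-03,  1.10299932e+00]), 'wrist_force': array([-0.41807254,  0.19229435, -0.17131802]), 'wrist_torque': array([ 0.02665639,  0.02778283, -0.03453449]), 'width': 0.09397962338805}
[[ 9.99999799e-01  6.01651599e-04 -2.00279975e-04  3.95724312e-04]
 [-5.25291449e-04  9.62906201e-01  2.69835825e-01 -7.88976371e-02]
 [ 3.55197985e-04 -2.69835665e-01  9.62906323e-01 -1.78496939e-01]
 [ 0.00000000e+00  0.00000000e+00  0.00000000e+00  1.00000000e+00]] [[342.52579484   0.         279.86117099]
 [  0.         342.52579484 212.13749221]
 [  0.           0.           1.        ]]
```

View pics/scene0.png

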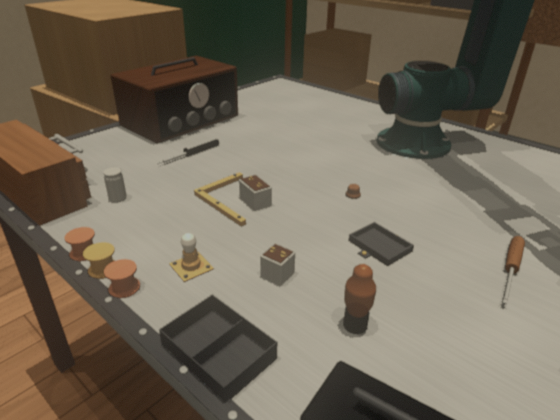

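View pics/top0.png

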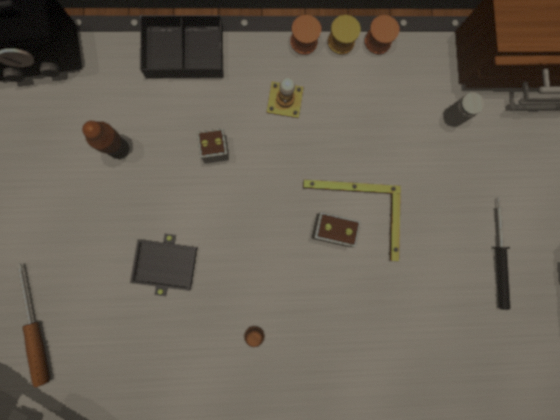

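View pics/wrist0.png

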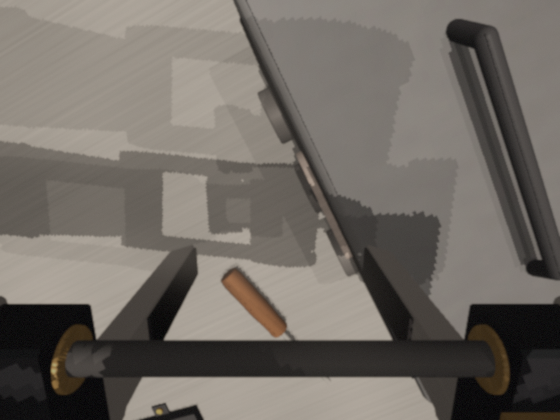

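The top view has the can at about (336,229), with the fence corner near (393,191) and the cradle near (165,265). The square can is near (213,145). I'll enlarge these areas next.

Run:
```python
import cv2
t=cv2.imread("pics/top0.png")
def crop(n,x0,y0,w,h,k):
    c=cv2.resize(t[y0:y0+h,x0:x0+w],None,fx=k,fy=k,interpolation=cv2.INTER_CUBIC)
    for i in range(0,w,10): cv2.putText(c,str(x0+i),(i*k,8),0,.3,(255,255,255)); cv2.line(c,(i*k,10),(i*k,14),(255,255,255))
    for i in range(0,h,10): cv2.putText(c,str(y0+i),(0,i*k+4),0,.3,(255,255,255)); cv2.line(c,(22,i*k),(26,i*k),(255,255,255))
    c=cv2.convertScaleAbs(c,alpha=1.4)
    cv2.imwrite(n,c)
crop("pics/c_f.png",295,172,115,95,6)
crop("pics/c_c.png",120,225,90,75,8)
```

```text
(no output)
```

View pics/c_f.png

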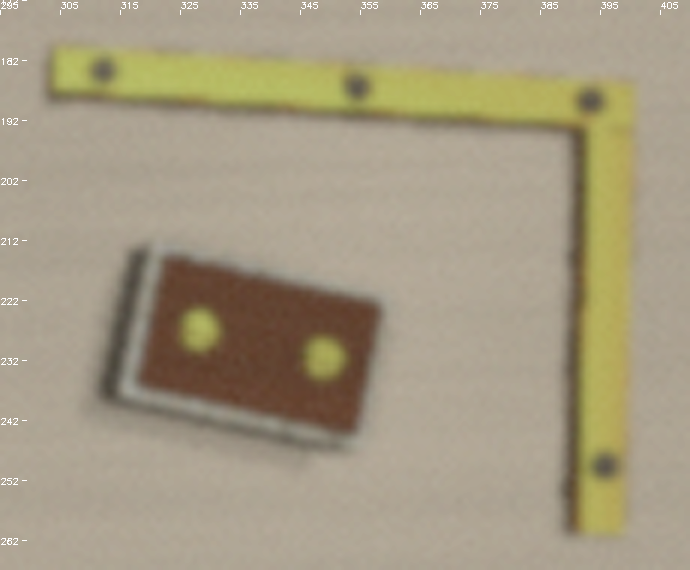

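View pics/c_c.png

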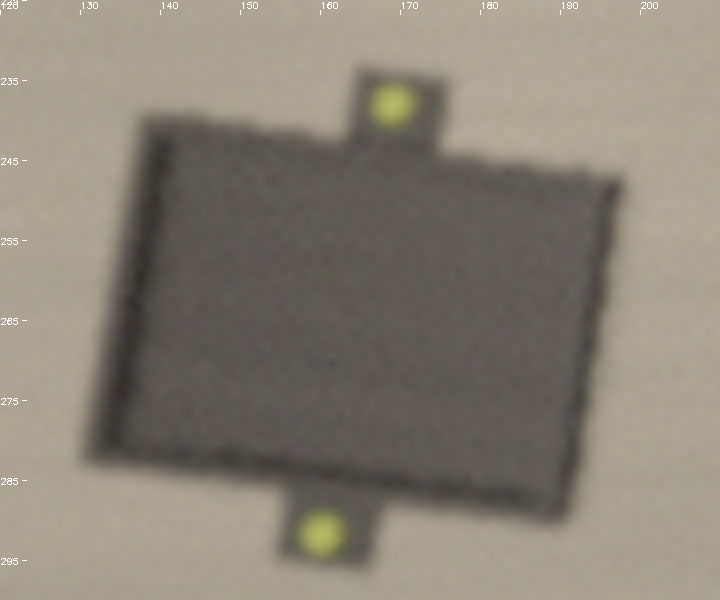

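```bash
cat > h.py <<'E'
import numpy as np, cv2
from bench import *
from scipy.optimize import least_squares
def unproj(s,px,z):
    px=np.atleast_2d(px).astype(float); R=cv2.Rodrigues(np.array(s["rvec"]))[0]; t=np.array(s["tvec"]).reshape(3)
    d=np.c_[(px-s["intrinsics"][:2,2])/s["intrinsics"][0,0],np.ones(len(px))]@R; C=-R.T@t
    return (C+d*((z-C[2])/d[:,2])[:,None])
def fit(model,pts,g):
    model=np.array(model,float);pts=np.array(pts)[:,:2]
    def f(p):
        c,s=np.cos(p[2]),np.sin(p[2]); return (model@np.array([[c,s],[-s,c]])+p[:2]-pts).ravel()
    r=least_squares(f,g); return r.x, np.round(f(r.x).reshape(-1,2)*1e3,1)
def u(px,x0,y0,k): return (np.array(px)+.5)/k-.5+[x0,y0]
E
python3 - <<'E'
from h import *
s=snapshot("top"); 
R=cv2.Rodrigues(s["rvec"])[0]; print("cam",-R.T@s["tvec"])
# fence: yaw guess
F=unproj(s,u([[585,123],[634,83],[52,48],[52,93],[580,533],[625,534]],295,172,6),.014)
print(F.round(4))
m=np.array([[0,0],[14,-14],[14,160],[0,160],[-120,0],[-120,-14]])/1e3
x,r=fit(m,F,[*F[0,:2],0]); print("fence",x[:2].round(4),np.degrees(x[2]),r.tolist())
W=unproj(s,u([[164,254],[381,304],[353,433],[136,385]],295,172,6),.05); L=unproj(s,u([[199,329],[325,358]],295,172,6),.056)
print("can",W.round(4),W.mean(0),L,L.mean(0)); d=W[0]-W[1]+W[3]-W[2]; print(np.degrees(np.arctan2(-d[0],d[1])), np.degrees(np.arctan2(-(L[0]-L[1])[0],(L[0]-L[1])[1])),np.linalg.norm(d)/2, np.linalg.norm(W[0]-W[3]))
C=unproj(s,u([[142,116],[622,178],[562,520],[90,460]],120,225,8),.016); S=unproj(s,u([[393,104],[322,534]],120,225,8),.003)
m=np.array([[37,50],[37,-50],[-37,-50],[-37,50]])/1e3
x,r=fit(m,C,[*C.mean(0)[:2],0]); print("cradle",x[:2].round(4),np.degrees(x[2]),r.tolist()); print(S,S.mean(0)); e=S[0]-S[1]; print(np.degrees(np.arctan2(e[1],e[0])))
E
```

```text
cam [0.51634703 0.03027226 0.67408443]
[[ 0.6107 -0.2057  0.014 ]
 [ 0.6223 -0.2212  0.014 ]
 [ 0.6364 -0.0484  0.014 ]
 [ 0.6231 -0.0479  0.014 ]
 [ 0.4908 -0.197   0.014 ]
 [ 0.4901 -0.2103  0.014 ]]
fence [ 0.6103 -0.2064] -4.571874564569039 [[-0.5, -0.7], [0.7, -0.3], [0.6, 0.4], [-0.1, 1.0], [-0.2, 0.2], [-0.6, -0.5]]
can [[ 0.5718 -0.073   0.05  ]
 [ 0.5565 -0.1327  0.05  ]
 [ 0.5213 -0.1231  0.05  ]
 [ 0.5361 -0.0638  0.05  ]] [ 0.54641031 -0.0981522   0.05      ] [[ 0.55058681 -0.0807471   0.056     ]
 [ 0.54177577 -0.11494256  0.056     ]] [ 0.54618129 -0.09784483  0.056     ]
-14.213884600097966 -14.448943003639876 0.06134609884543811 0.036904319198633226
cradle [0.4965 0.1926] -9.147469819383195 [[0.9, -0.9], [1.0, 0.7], [-1.0, -0.6], [-0.8, 0.7]]
[[0.54159908 0.18772225 0.003     ]
 [0.45054897 0.20271701 0.003     ]] [0.49607402 0.19521963 0.003     ]
-9.351922015093985
```

{"op": "send_rows", "data": {
  "rows": [25,-49,0,0,0,-6.45,1,25,-49,0,0,0,-6.45,1,25,-49,0,0,0,-6.45,1,25,-49,0,0,0,-6.45,1,25,-49,0,0,0,-6.45,1,25,-49,0,0,0,-6.45,1,25,-49,0,0,0,-6.45,1,25,-49,0,0,0,-6.45,1]
}}

```text
time: 1.2
tool_pos: [0.4485, 0.0972, 0.2055]
ee_rot: [-3.141, -0.001, 0.199]
wrist_force: [0.1, -0.0, -0.8]
width: 0.0937
```

{"op": "send_rows", "data": {
  "rows": [25,-49,0,0,0,-6.45,1,25,-49,0,0,0,-6.45,1,25,-49,0,0,0,-6.45,1,23,-49,0,0,0,-6.45,1,0,0,-20,0,0,0,1,0,0,-20,0,0,0,1,0,0,0,0,0,0,1,0,0,0,0,0,0,1]
}}

```text
time: 2.2
tool_pos: [0.5463, -0.097, 0.1662]
ee_rot: [3.142, -0.001, -0.248]
wrist_force: [-0.7, -0.2, 0.0]
width: 0.0939
```

Run:
```python
from h import *
o=get_obs(); s=snapshot("wrist"); cv2.imwrite("pics/w1.png",cv2.convertScaleAbs(s["color"][:,:,::-1],alpha=1.3)); print(o["time"],o["tool_pos"],np.degrees(o["ee_rot"]),o["wrist_force"])
```

```text
2.2 [ 0.54626746 -0.09700609  0.16620995] [ 1.79998225e+02 -5.32120701e-02 -1.41894716e+01] [-0.65697356 -0.15690855  0.04955364]
```

View pics/w1.png

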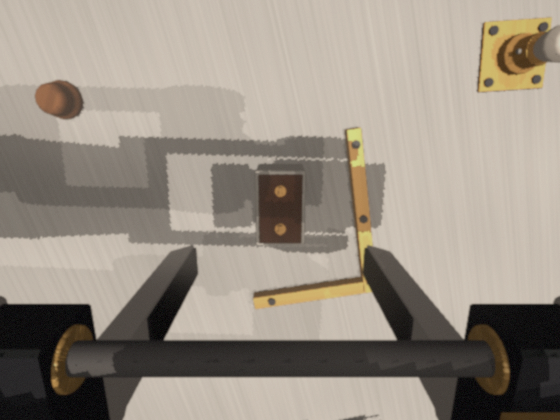

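The wrist view shows the can upright in the image at (281,207), so the jaws are already parallel to it. The fence is partly visible, with its corner near (362,285). I'll enlarge this to refine the positions.

Run:
```python
import cv2
t=cv2.imread("pics/w1.png")
c=cv2.resize(t[115:315,240:400],None,fx=3,fy=3,interpolation=cv2.INTER_CUBIC)
cv2.imwrite("pics/w1c.png",cv2.convertScaleAbs(c,alpha=1.2,beta=10))
```

```text
(no output)
```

View pics/w1c.png

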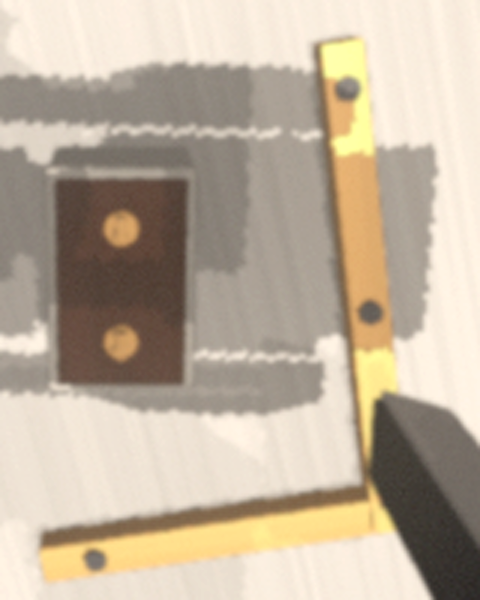

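```bash
cat >> h.py <<'E'
from scipy.spatial.transform import Rotation as Ro
def wunproj(s,o,px,z):
    T=np.eye(4);T[:3,:3]=Ro.from_euler('xyz',o["ee_rot"]).as_matrix();T[:3,3]=o["tool_pos"]
    M=T@np.array(s["T_tool_cam"]); px=np.atleast_2d(px).astype(float)
    d=np.c_[(px-s["intrinsics"][:2,2])/s["intrinsics"][0,0],np.ones(len(px))]@M[:3,:3].T; C=M[:3,3]
    return C+d*((z-C[2])/d[:,2])[:,None]
E
python3 - <<'E'
from h import *
o=get_obs(); s=snapshot("wrist")
F=wunproj(s,o,u([[370,500],[319,46],[362,38],[42,547],[45,580]],240,115,3),.014)
m=np.array([[0,0],[0,160],[14,160],[-120,0],[-120,-14]])/1e3
x,r=fit(m,F,[*F[0,:2],0]); print("fence",x[:2].round(4),np.degrees(x[2]),r.tolist())
W=wunproj(s,o,u([[57,178],[189,178],[187,383],[56,384]],240,115,3),.05);L=wunproj(s,o,u([[121,229],[121,343]],240,115,3),.056)
d=W[0]-W[3]+W[1]-W[2];e=L[0]-L[1]; print(W.mean(0),L.mean(0),np.degrees(np.arctan2(-d[0],d[1])),np.degrees(np.arctan2(-e[0],e[1])),np.linalg.norm(d)/2,np.linalg.norm(W[0]-W[1]))
E
```

```text
fence [ 0.6105 -0.2064] -4.761269294318347 [[0.2, 0.1], [0.6, 1.0], [1.0, 0.7], [-1.6, -0.5], [-0.3, -1.3]]
[ 0.5467539  -0.09819964  0.05      ] [ 0.54654862 -0.09748006  0.056     ] -14.531870121968069 -14.14445250549216 0.06334654931861898 0.038192117822840835
```

{"op": "send_rows", "data": {
  "rows": [0,-1,-35,0,0,0,1,0,0,-40,0,0,0,1,0,0,-40,0,0,0,1,0,0,-30,0,0,0,1,0,0,0,0,0,0,0,0,0,0,0,0,0,0,0,0,0,0,0,0,0,0,0,0,0,0,0,0]
}}

```text
time: 3.3
tool_pos: [0.5471, -0.0984, 0.0221]
ee_rot: [3.142, -0.003, -0.248]
wrist_force: [-0.1, 1.0, -0.4]
width: 0.0573
```

{"op": "send_rows", "data": {
  "rows": [0,0,0,0,0,0,0,0,0,0,0,0,0,0,0,0,0,0,0,0,0,0,0,0,0,0,0,0,10,-17,0,0,0,2.4,0,10,-17,0,0,0,2.4,0,10,-17,0,0,0,2.4,0,10.5,-16,0,0,0,2.3,0]
}}

```text
time: 4.3
tool_pos: [0.5865, -0.1641, 0.0211]
ee_rot: [-3.139, 0.001, -0.08]
wrist_force: [-2.8, 4.4, 7.2]
width: 0.0449
```

{"op": "send_rows", "data": {
  "rows": [-0.1,-1.5,0,0,0,0,0,-0.1,-1.5,0,0,0,0,0,-0.1,-1,0,0,0,0,0,-0.1,-1,0,0,0,0,0,0,0,0,0,0,0,0,0,0,0,0,0,0,0,0,0,0,0,0,0,0,0,0,0,0,0,0,0]
}}

```text
time: 5.3
tool_pos: [0.5863, -0.169, 0.0211]
ee_rot: [-3.141, -0.001, -0.081]
wrist_force: [1.3, 4.1, 6.6]
width: 0.0449
```

{"op": "send_rows", "data": {
  "rows": [-0.1,-1,0,0,0,0,0,0,0,0,0,0,0,0,0,0,0,0,0,0,0,0,0,0,0,0,0,0,0,0,0,0,0,0,0,0,0,0,0,0,0,0,0,0,0,0,0,0,0,0,0,0,0,0,0,0]
}}

```text
time: 6.3
tool_pos: [0.5863, -0.1692, 0.0211]
ee_rot: [-3.139, -0.001, -0.081]
wrist_force: [2.8, 5.7, 6.0]
width: 0.045
```

{"op": "send_rows", "data": {
  "rows": [0,0,0,0,0,0,1,0,0,0,0,0,0,1,0,0,0,0,0,0,1,0,0,0,0,0,0,1,0,0,0,0,0,0,1,0,0,0,0,0,0,1,5,-0.4,0,0,0,0,1,5,-0.4,0,0,0,0,1]
}}

```text
time: 7.3
tool_pos: [0.5965, -0.1719, 0.0206]
ee_rot: [3.142, -0.0, -0.082]
wrist_force: [0.2, -0.4, 0.1]
width: 0.0941
```

{"op": "send_rows", "data": {
  "rows": [5,-0.4,0,0,0,0,1,5,-0.4,0,0,0,0,1,2,-0.2,0,0,0,0,1,1,0,0,0,0,0,1,1,-0.1,0,0,0,0,1,1,-0.1,0,0,0,0,1,1,-0.1,0,0,0,0,1,1,-0.1,0,0,0,0,1]
}}

```text
time: 8.3
tool_pos: [0.6126, -0.1732, 0.0205]
ee_rot: [-3.141, 0.001, -0.082]
wrist_force: [-1.5, -0.1, 1.1]
width: 0.0941
```

{"op": "send_rows", "data": {
  "rows": [1,-0.1,0,0,0,0,1,1,-0.1,0,0,0,0,1,1,-0.1,0,0,0,0,1,0.5,0,0,0,0,0,1,0.5,0,0,0,0,0,1,0,0,0,0,0,0,1,0,0,0,0,0,0,1,0,0,0,0,0,0,1]
}}

```text
time: 9.3
tool_pos: [0.6147, -0.1733, 0.0203]
ee_rot: [-3.141, 0.005, -0.082]
wrist_force: [-8.8, 0.6, 4.6]
width: 0.0937
```

{"op": "send_rows", "data": {
  "rows": [-10,0.8,0,0,0,0,1,-9.5,0.8,0,0,0,0,1,0,0,50,0,0,0,1,0,33,0,0,0,0,0,0,33,0,0,0,0,0,0,0,0,0,0,0,0,0,0,0,0,0,0,0,0,0,0,0,0,0,0]
}}

```text
time: 10.3
tool_pos: [0.5975, -0.107, 0.0704]
ee_rot: [3.141, -0.0, -0.083]
wrist_force: [-0.3, 1.1, 0.1]
width: 0.0475
```

Run:
```python
from h import *
o=get_obs(); s=snapshot("wrist"); cv2.imwrite("pics/w2.png",cv2.convertScaleAbs(s["color"][:,:,::-1],alpha=1.3)); print(o["time"],o["tool_pos"],np.degrees(o["ee_rot"]),o["width"])
s=snapshot("top");t=np.ascontiguousarray(s["color"][:,:,::-1])
cv2.imwrite("pics/t2.png",cv2.convertScaleAbs(cv2.resize(t[172:267,295:410],None,fx=6,fy=6,interpolation=2),alpha=1.4))
```

```text
10.3 [ 0.59753021 -0.1070353   0.07041202] [ 1.79977610e+02 -1.91131417e-02 -4.76804998e+00] 0.04752285461754097
```

View pics/w2.png

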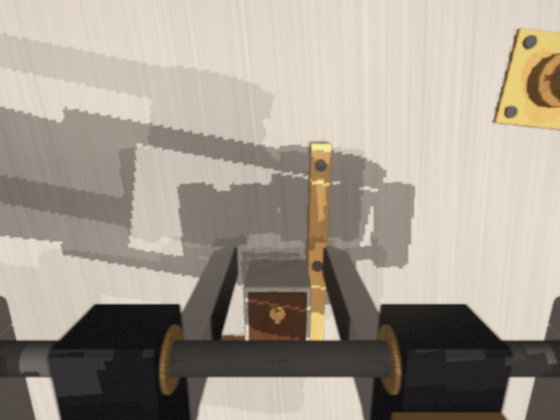

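View pics/t2.png

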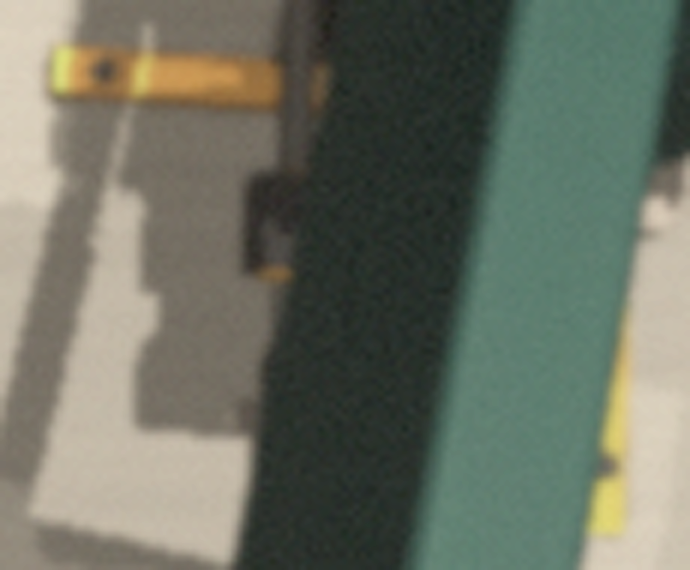

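The wrist view shows the can against the long bar and parallel to it; the can's edge is at about x=310 px. In the top view the arm hides the can. Next I'll push the far end with the fingers shut.

{"op": "send_rows", "data": {
  "rows": [-1.5,0,0,0,0,0,0,0,0,0,0,0,0,0,0,0,0,0,0,0,0,0,0,0,0,0,0,0,0,0,-29,0,0,0,0,0,0,-29,0,0,0,0,-0.8,-10,0,0,0,0,0,-0.5,-6,0,0,0,0,0]
}}

```text
time: 11.4
tool_pos: [0.5954, -0.123, 0.0136]
ee_rot: [3.141, -0.002, -0.082]
wrist_force: [-1.7, -0.4, 0.4]
width: 0.0005
```

{"op": "send_rows", "data": {
  "rows": [-0.1,-1.5,0,0,0,0,0,-0.1,-1,0,0,0,0,0,-0.1,-1,0,0,0,0,0,-0.1,-1,0,0,0,0,0,0,-0.5,0,0,0,0,0,0,0,0,0,0,0,0,0,0,0,0,0,0,0,0,0,0,0,0,0,0]
}}

```text
time: 12.4
tool_pos: [0.5945, -0.1261, 0.0128]
ee_rot: [-3.14, -0.0, -0.082]
wrist_force: [0.3, 6.5, 3.6]
width: 0.0007
```

{"op": "send_rows", "data": {
  "rows": [-0.1,-1,0,0,0,0,0,0,0,0,0,0,0,0,0.6,9,0,0,0,0,0,-22.5,1.8,0,0,0,0,0,-22.5,1.8,0,0,0,0,0,-2,-25,0,0,0,0,0,-2,-25,0,0,0,0,0,4,-0.3,0,0,0,0,0]
}}

```text
time: 13.4
tool_pos: [0.5493, -0.1675, 0.0121]
ee_rot: [3.14, 0.001, -0.085]
wrist_force: [-1.2, -0.5, -0.1]
width: 0.0003
```

{"op": "send_rows", "data": {
  "rows": [3,-0.2,0,0,0,0,0,1,-0.1,0,0,0,0,0,1,-0.1,0,0,0,0,0,1,-0.1,0,0,0,0,0,1,-0.1,0,0,0,0,0,0,0,0,0,0,0,0,0,0,0,0,0,0,0,0,0,0,0,0,0,0]
}}

```text
time: 14.4
tool_pos: [0.5556, -0.1656, 0.0124]
ee_rot: [-3.141, 0.003, -0.082]
wrist_force: [-4.5, 2.6, 2.9]
width: 0.0004
```

{"op": "send_rows", "data": {
  "rows": [1.5,-0.1,0,0,0,0,0,0,0,0,0,0,0,0,-9,0.7,0,0,0,0,0,0,0,55,0,0,0,0,20,-5,60,0,0,0,1,22,-25,60,0,0,0,1,0,0,0,0,0,0,1,0,0,0,0,0,0,1]
}}

```text
time: 15.4
tool_pos: [0.5889, -0.1934, 0.1805]
ee_rot: [-3.141, 0.0, -0.082]
wrist_force: [-0.7, 0.0, -0.9]
width: 0.0368
```

Run:
```python
from h import *
o=get_obs(); s=snapshot("wrist"); t=np.ascontiguousarray(s["color"][:,:,::-1]);cv2.imwrite("pics/w3.png",cv2.convertScaleAbs(t,alpha=1.3)); print(o["time"],o["tool_pos"],np.degrees(o["ee_rot"]),o["width"])
cv2.imwrite("pics/w3c.png",cv2.convertScaleAbs(cv2.resize(t[100:300,200:400],None,fx=3,fy=3,interpolation=2),alpha=1.5,beta=15))
s=snapshot("scene"); t=np.ascontiguousarray(s["color"][:,:,::-1]); cv2.imwrite("pics/s3.png",cv2.convertScaleAbs(cv2.resize(t[150:250,180:300],None,fx=6,fy=6,interpolation=2),alpha=1.3))
```

```text
15.4 [ 0.58889789 -0.19340751  0.18053919] [-1.79989287e+02  7.70614258e-04 -4.71817075e+00] 0.036837947391826865
```

View pics/w3c.png

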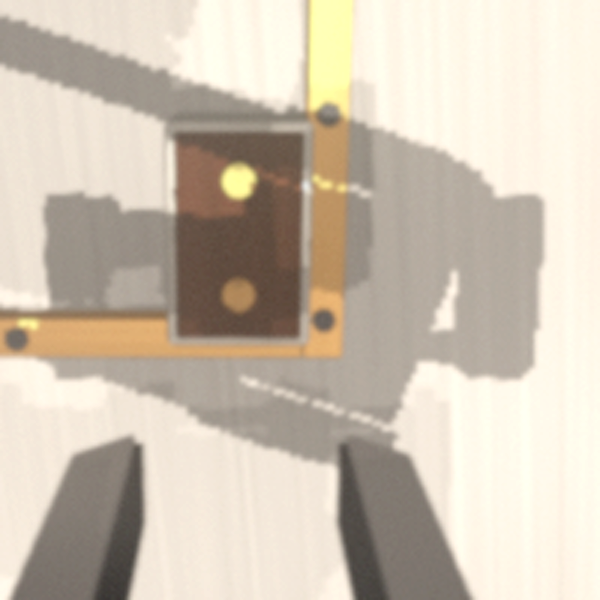

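View pics/s3.png

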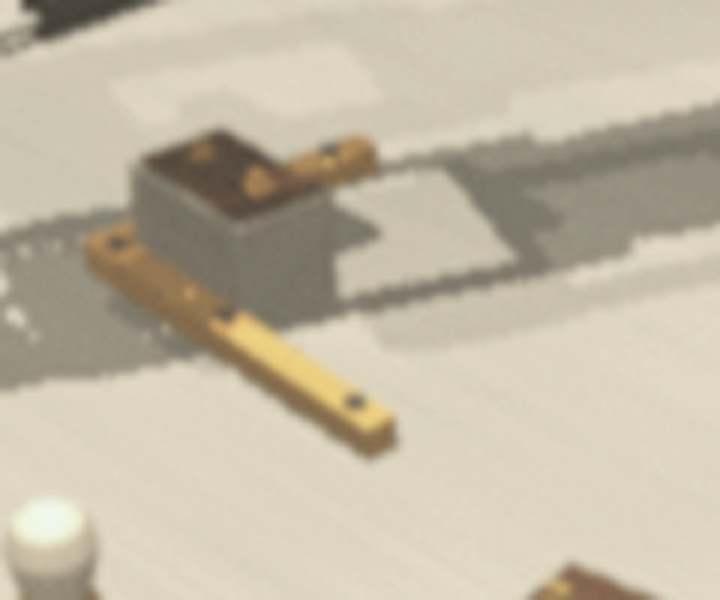

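The can is parallel to both bars and upright. Its top-edge outline runs from (168,126) to (305,342) in the crop, with the bar's inner edge at x≈309 above the can. I'll check the seating numerically.

Run:
```python
from h import *
o=get_obs(); s=snapshot("wrist")
W=wunproj(s,o,u([[168,125],[311,124],[306,341],[171,344]],200,100,3),.05);L=wunproj(s,o,u([[238,181],[238,295]],200,100,3),.056)
F=wunproj(s,o,u([[308,5],[308,100],[353,5],[1,315],[165,319],[340,357],[345,250]],200,100,3),.014)
for n,p in (("top",W),("lug",L),("F",F)):
    q=(p[:,:2]-[.6104,-.2064])@np.array([[np.cos(np.radians(-4.65)),-np.sin(np.radians(-4.65))],[np.sin(np.radians(-4.65)),np.cos(np.radians(-4.65))]])
    print(n,(q*1e3).round(1).tolist(),(q.mean(0)*1e3).round(1))
```

```text
top [[-45.5, 69.6], [-3.5, 69.9], [-3.9, 3.7], [-45.9, 2.7]] [-24.7  36.5]
lug [[-24.9, 54.0], [-25.0, 19.8]] [-24.9  36.9]
F [[-2.9, 104.6], [-2.4, 75.1], [11.4, 104.6], [-107.1, 2.8], [-50.5, 1.4], [10.3, -12.3], [11.0, 25.6]] [-18.6  43.1]
```

The fence bias in this view puts the can at (-22.1, 34.9) mm relative to the bars, which is squared to within 0.5 mm. It's also released, so I'll pick it up now.

{"op": "send_rows", "data": {
  "rows": [1,12,0,0,0,0,1,1,12,0,0,0,0,1,0,0,-10,0,0,0,1,0,0,-20,0,0,0,1,0,0,-40,0,0,0,1,0,0,-45,0,0,0,1,0,0,-44,0,0,0,1,0,0,0,0,0,0,1]
}}

```text
time: 16.55
tool_pos: [0.5872, -0.1678, 0.017]
ee_rot: [-3.139, 0.01, -0.082]
wrist_force: [0.1, 0.3, -0.5]
width: 0.0936
```

{"op": "send_rows", "data": {
  "rows": [0,0,0,0,0,0,0,0,0,0,0,0,0,0,0,0,0,0,0,0,0,0,0,0,0,0,0,0,0,0,0,0,0,0,0,0,0,0,0,0,0,0,0,0,0,0,0,0,0,0,0,0,0,0,0,0]
}}

```text
time: 17.55
tool_pos: [0.5905, -0.1694, 0.0225]
ee_rot: [3.142, 0.001, -0.082]
wrist_force: [-5.3, 0.5, 4.1]
width: 0.0444
```

{"op": "send_rows", "data": {
  "rows": [0,0,10,0,0,0,0,0,0,40,0,0,0,0,0,0,50,0,0,0,0,-20,50,20,0,0,-1.5,0,-20,50,0,0,0,-1.5,0,-20,50,0,0,0,-1.5,0,-20,50,0,0,0,0,0,-14,40,0,0,0,0,0]
}}

```text
time: 18.55
tool_pos: [0.4964, 0.0727, 0.1421]
ee_rot: [-3.141, -0.001, -0.16]
wrist_force: [0.8, -0.9, -3.0]
width: 0.0453
```

{"op": "send_rows", "data": {
  "rows": [0,20,0,0,0,0,0,0,15,0,0,0,0,0,0,0,0,0,0,0,0,0,0,0,0,0,0,0,0,0,0,0,0,0,0,0,0,0,0,0,0,0,0,0,0,0,0,0,0,0,0,0,0,0,0,0]
}}

```text
time: 19.55
tool_pos: [0.4971, 0.1055, 0.1423]
ee_rot: [-3.142, -0.0, -0.161]
wrist_force: [0.0, 0.5, -2.5]
width: 0.0448
```

Run:
```python
from h import *
o=get_obs(); s=snapshot("wrist"); t=np.ascontiguousarray(s["color"][:,:,::-1]);cv2.imwrite("pics/w4.png",cv2.convertScaleAbs(t,alpha=1.4)); print(o["time"],o["tool_pos"],np.degrees(o["ee_rot"]),o["width"],o["wrist_force"])
```

```text
19.55 [0.49709033 0.10547835 0.14227278] [-1.79999555e+02 -7.96625262e-03 -9.21982131e+00] 0.044768535383434276 [ 0.02790008  0.49137533 -2.4530884 ]
```

View pics/w4.png

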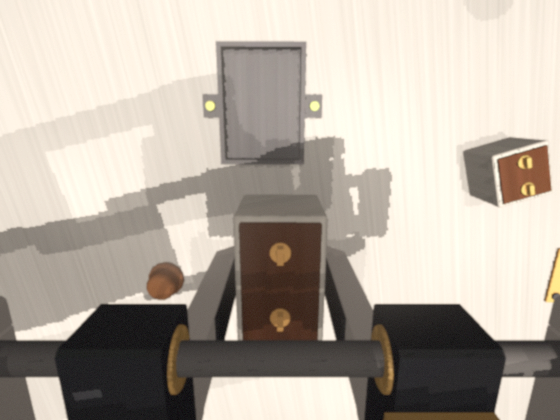

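The cradle is fully in view, with rim corners at about (218,42), (305,42), (303,164) and (220,163) and screws at (210,106) and (315,106). The square can is untouched, and the held can is straight in the grip. I'll enlarge the cradle.

Run:
```python
from h import *
t=cv2.imread("pics/w4.png")
cv2.imwrite("pics/w4c.png",cv2.resize(t[30:180,195:335],None,fx=4,fy=4,interpolation=2))
```

```text
(no output)
```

View pics/w4c.png

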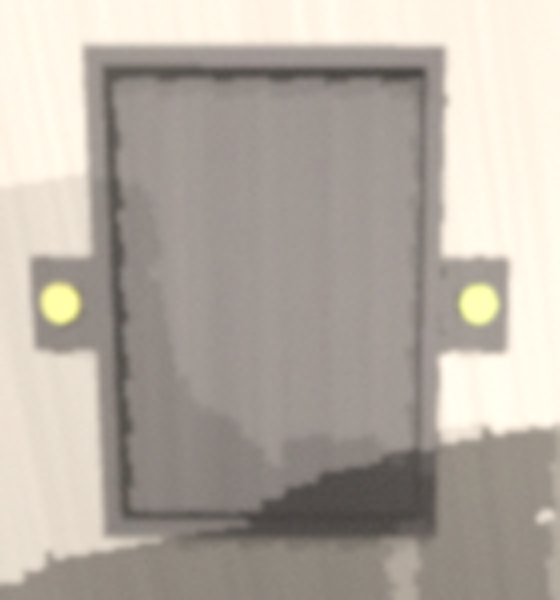

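Run:
```python
from h import *
o=get_obs(); s=snapshot("wrist")
C=wunproj(s,o,u([[85,47],[444,47],[435,534],[106,534]],195,30,4),.016);S=wunproj(s,o,u([[60,304],[479,304]],195,30,4),.003)
m=np.array([[-37,50],[37,50],[37,-50],[-37,-50]])/1e3
x,r=fit(m,C,[*C.mean(0)[:2],0]); print(x[:2],np.degrees(x[2]),r.tolist())
I=wunproj(s,o,u([[106,69],[423,69],[417,515],[125,515]],195,30,4),.016)
m=np.array([[-33,46],[33,46],[33,-46],[-33,-46]])/1e3
x,r=fit(m,I,[*I.mean(0)[:2],0]); print(x[:2],np.degrees(x[2]),r.tolist()); print(S.mean(0),np.degrees(np.arctan2(*(S[1]-S[0])[[1,0]])))
# held can, in tool frame
L=wunproj(s,o,[[281,253],[281,318]],o["tool_pos"][2]+.035); print(L,L.mean(0)-o["tool_pos"])
```

```text
[0.49558304 0.19492854] -9.24274763099549 [[-0.5, 0.8], [0.7, 0.6], [0.4, -0.8], [-0.5, -0.6]]
[0.49564642 0.19497944] -9.152819350434205 [[-0.6, 0.9], [0.9, 0.7], [0.5, -0.9], [-0.8, -0.8]]
[0.4952977  0.19485472 0.003     ] -9.185005380596609
[[0.50068065 0.12493552 0.1772617 ]
 [0.49539598 0.0920609  0.1772617 ]] [0.00097539 0.00299099 0.035     ]
```

{"op": "send_rows", "data": {
  "rows": [-0.5,30,0,0,0,0,0,-0.5,35,0,0,0,0,0,-0.5,23,0,0,0,0,0,0,0,-20,0,0,0,0,0,0,-30,0,0,0,0,0,0,-30,0,0,0,0,0,0,-15,0,0,0,0,0,0,0,0,0,0,0]
}}

```text
time: 20.65
tool_pos: [0.4947, 0.1934, 0.0462]
ee_rot: [3.141, 0.002, -0.161]
wrist_force: [-0.5, 0.2, -3.4]
width: 0.045
```

Run:
```python
from h import *
s=snapshot("scene"); t=np.ascontiguousarray(s["color"][:,:,::-1]); cv2.imwrite("pics/s5.png",cv2.convertScaleAbs(cv2.resize(t[170:290,310:450],None,fx=5,fy=5,interpolation=2),alpha=1.5))
```

```text
(no output)
```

View pics/s5.png

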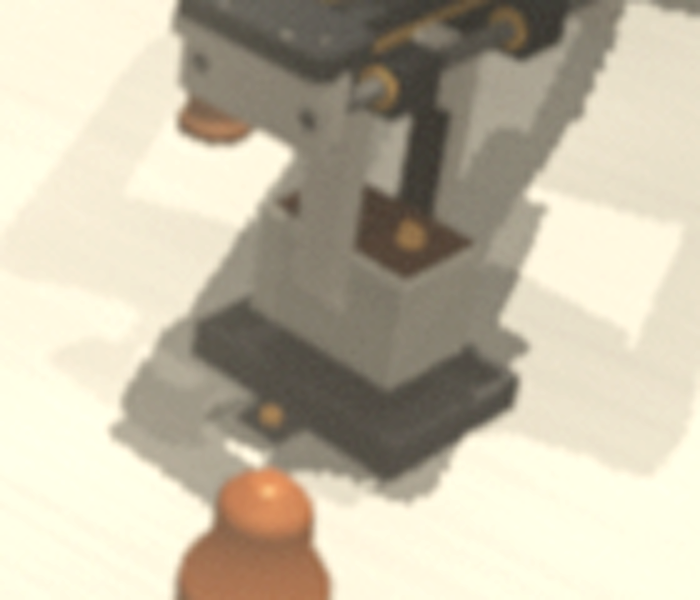

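The can hangs level above the tray, and its lower edge at about (390,385) is inside the rim. I'll lower it gently.

{"op": "send_rows", "data": {
  "rows": [0,0,-8,0,0,0,0,0,0,-6,0,0,0,0,0,0,-2,0,0,0,0,0,0,-1,0,0,0,0,0,0,-1,0,0,0,0,0,0,-1,0,0,0,0,0,0,-0.5,0,0,0,0,0,0,0,0,0,0,0]
}}

```text
time: 21.7
tool_pos: [0.4955, 0.1936, 0.0277]
ee_rot: [3.142, -0.0, -0.161]
wrist_force: [0.4, -0.1, -2.4]
width: 0.0449
```

{"op": "send_rows", "data": {
  "rows": [0,0,-0.5,0,0,0,0,0,0,-0.5,0,0,0,0,0,0,-0.5,0,0,0,0,0,0,-0.5,0,0,0,0,0,0,0,0,0,0,0,0,0,0,0,0,0,0,0,0,0,0,0,0,0,0,0,0,0,0,0,0]
}}

```text
time: 22.7
tool_pos: [0.4956, 0.1937, 0.0265]
ee_rot: [-3.141, -0.0, -0.161]
wrist_force: [-3.4, -1.0, 5.0]
width: 0.0449
```

The force has changed to +5 N upward, so the can is on the floor. Time to release and lift away.

{"op": "send_rows", "data": {
  "rows": [0,0,0,0,0,0,1,0,0,0,0,0,0,1,0,0,0,0,0,0,1,0,0,0,0,0,0,1,0,0,0,0,0,0,1,0,0,0,0,0,0,1,0,0,5,0,0,0,1,0,0,20,0,0,0,1]
}}

```text
time: 23.7
tool_pos: [0.4945, 0.1933, 0.0499]
ee_rot: [3.14, 0.003, -0.161]
wrist_force: [0.9, -0.4, 0.4]
width: 0.0941
```

{"op": "send_rows", "data": {
  "rows": [0,0,40,0,0,0,1,0,0,50,0,0,0,1,0,-40,30,0,0,0,1,0,-50,0,0,0,0,1,0,0,0,0,0,0,1,0,0,0,0,0,0,1,0,0,0,0,0,0,1,0,0,0,0,0,0,1]
}}

```text
time: 24.7
tool_pos: [0.4954, 0.1045, 0.1704]
ee_rot: [3.142, 0.001, -0.159]
wrist_force: [0.4, 0.1, 0.0]
width: 0.0939
```

Run:
```python
from h import *
o=get_obs();print(o["time"],o["tool_pos"],o["wrist_force"])
s=snapshot("wrist"); t=np.ascontiguousarray(s["color"][:,:,::-1]);cv2.imwrite("pics/w6.png",cv2.convertScaleAbs(t,alpha=1.4))
s=snapshot("scene"); t=np.ascontiguousarray(s["color"][:,:,::-1]); cv2.imwrite("pics/s6.png",cv2.convertScaleAbs(cv2.resize(t[150:300,240:440],None,fx=4,fy=4,interpolation=2),alpha=1.5))
```

```text
24.7 [0.49537505 0.10454052 0.17044703] [0.39195452 0.10840543 0.01765862]
```

View pics/w6.png

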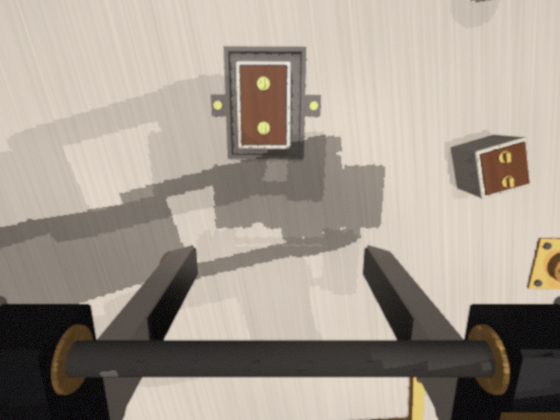

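View pics/s6.png

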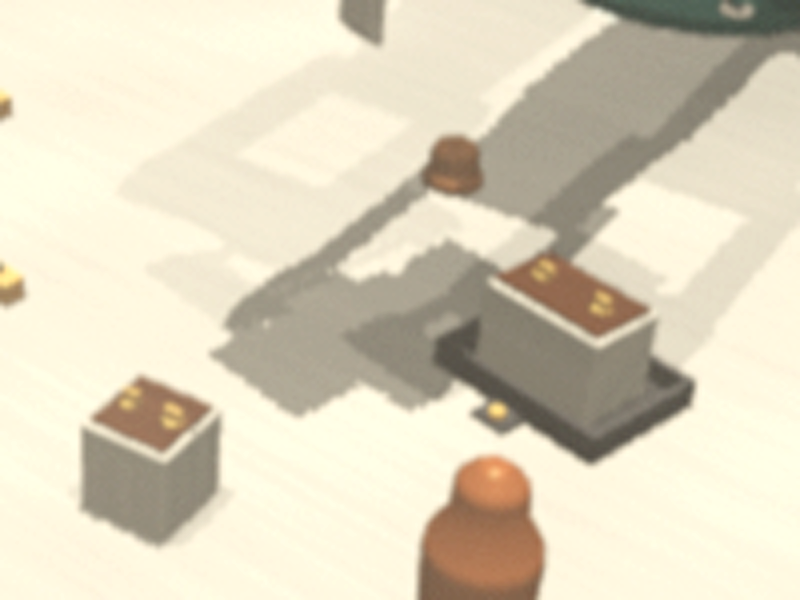

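The can stands flat and lengthways inside the tray, at about (263,105) in the wrist view, clear of the walls. The square can is where it was and the gripper is clear, so I'm handing the job in.

```bash
python3 -c "
from bench import *
print(close_job())"
```

```text
the job is handed in; nothing more can be done
None
```

The long can was squared up in the fence corner and let go there, then picked up and stood lengthways in the steel cradle. I handed the job in at about 25 s, well inside the 61 s limit.

- **Squaring:** I gripped the can, slid it into the corner and released it. I then pushed it low against each fence until the force rose, 5 to 9 N each time. The wrist camera put its origin at about (-22.1, 34.9) mm relative to the fences, against the ideal (-22.5, 35). The can was parallel to both bars and upright.
- **Cradle:** I lowered the can until the upward force reached about 5 N, then let go. The wrist and scene views show it flat inside the tray and parallel to the walls, with the gripper about 0.14 m above the cart top and clear of everything. I checked this by eye in the two pictures and did not measure the final position.
- **Square can:** It was never touched, and it looks unmoved in the last views.

The raw wrist-camera readings at the fences were 2 to 3 mm off my earlier fence fit. I therefore measured the squared position against the bars in the same picture. Nothing else failed or disagreed, though the top view was blocked by the arm during squaring.

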